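# Nest the yellow corner guard on the bolted angle stub

### The job

Put the yellow corner guard away: nest it over the red angle stub bolted to the bench, ridge over ridge, with the legs aligned, centred along the stub and fully home, and let go of it. Leave the green corner guard where it lies.

Things in the scene. Friction and masses are not known exactly. Their poses are not given: they have to be found in the camera images.
- yellow_guard: Piece to move: yellow steel corner guard, 90 degree angle lying ridge up like a roof on its leg edges. 60 mm long, legs 40 x 5 mm, 57 mm wide, 32 mm high, 0.14-0.22 kg. Ends flat, square to the ridge: can be pinched end to end (60 mm) from above. Origin: centre of its underside, level with the leg edges. x along the ridge, y across, z up.
- green_guard: A bystander: green painted corner guard of the same shape and size as the yellow one, lying the same way; same origin and axes. Leave it where it lies.
- stub: Red angle stub fixed ridge up on the bench: same section (legs 40 x 5 mm, 57 mm wide), 48 mm long, ridge top 36 mm above the bench. Dark base plate 4 mm thick, 44 mm along x, 108 mm along y; bolt heads 8 mm high at y +-43 mm. Origin: centre of the plate's underside. x along the ridge, y across, z up. A guard fully home has its origin 11 mm above this one and overhangs 6 mm at each end.
Mind the look-alikes: they are no part of the job. Of the things that look like the yellow_guard, the largest one is meant.

How it is judged:
At the end, for the whole second after the job is handed in: Yellow guard released, at rest, nested on the stub: centres within 15 mm along and 10 mm across the ridge, ridges parallel (either way) and guard upright within 10 degrees, height within 6 mm of fully home (11 mm above the stub's origin). Green guard within 20 mm of its start (x of yellow_guard in the frame of stub between -0.015 and 0.015 m and y of yellow_guard in the frame of stub between -0.01 and 0.01 m and z of yellow_guard in the frame of stub between 0.005 and 0.017 m and angle between the x axis of yellow_guard and the x axis of stub, either way round below 0.175 rad and angle between yellow_guard's own z axis and vertical below 0.175 rad and linear speed of yellow_guard below 0.02 m/s and angular speed of yellow_guard below 0.2 rad/s and distance of green_guard from where it was at the start of the episode below 0.02 m); the robot touches nothing.
It fails at once if the green corner guard is moved by more than 20 mm (distance of green_guard from where it was at the start of the episode above 0.02 m).
It also fails if it takes over 32 s, if anything falls off the work surface, if the arm or the gripper's body presses on something with over 40 N, if the wrist force passes 120 N, or if a joint passes its speed limit or range.

### The arm

A 6-joint arm with a two-finger parallel gripper is mounted at the origin on the work surface. World frame = base frame: x ahead of the robot, y to its left, z up, the work surface at z = 0. Lengths are in m, angles in rad, forces in N, time in s.
With the tool pointing down it reaches from about 0.3 to 0.85 m from the base axis. Payload 5.4 kg.
Tool frame: the origin (TCP) lies on the mounting face of the last link; the fingertips stand 173 mm ahead of it and the grasp point (between the pads) lies 155 mm ahead of it; z points along the fingers, y is the direction in which the jaws open and shut (so a half turn about z gives the same grasp; the last joint's range is limited). The gripper opens to 85 mm and grips with 20 to 120 N. Pads are 22 mm wide; open, the fingers measure 114 mm over their backs; the gripper's body (76 mm by 85 mm) begins 54 mm behind the grasp point. The pads swing forward as they close: fully open they stand 13 mm farther back than shut.
Start: joints at [-1.416, 0.158, 1.597, -0, 1.386, -0.21], TCP at [0.205, -0.537, 0.405] pointing down, gripper open.
Joint ranges: [-2.91, 2.91], [-0.94, 2.29], [0.18, 2.7], [-1.29, 4.43], [0.17, 2.64], [-3, 3]. Speed limits (rad/s): [2.57, 2.57, 3.14, 3.14, 3.14, 3.14].

### API

Orientations are given as a unit quaternion [x, y, z, w].
In Python, from station import telemetry, imaging, job gives the robot as it stands.
- The arm moves only by the tool apply_moves, never from a script. Its argument "series" is a list of rows, each a list of 7 numbers: the shift along the world's x, y, z in mm, then the turn, a rotation vector about the world's x, y, z in degrees, then the finger opening in mm, from 0 to 85.4. In form: [[tx, ty, tz, ax, ay, az, hand], ...]. A call has exactly 8 rows; each row is the pose to reach, as a shift and turn from the pose commanded when the call began; what a row does not reach only later rows make up. A row lasts 1/8 s, in which the tool goes at most 62.5 mm and 10.7 degrees, less where a joint would pass 70% of its speed; a pose out of reach is approached as far as the arm can. A call with a gripper value outside its range is refused whole. The fingers move at their own pace and stop on an object; "squeeze" is the grip in N (left out, the last holds). Time passes only in rows, so rows that repeat a pose let the fingers close, or fill a call up. It gives the time, the measured TCP pose, the force and the opening at its end, in the units of the state.
- telemetry.read_state(): the state, without advancing time (a new reading comes with each control period).
- imaging.get_image(name): name is "scene" or "side" or "wrist"; returns a dict with "frame" (384x512x3 uint8, red, green, blue), "camera_matrix" (3x3 intrinsics, pixels), "dist" ([k1, k2, p1, p2, k3] as OpenCV has them; the pictures are not rectified), "position" and "attitude" of the camera in the world; the wrist camera has in their place "mount" (4x4, takes a point from camera to tool coordinates, whose origin is the TCP and whose axes are the flange's). Camera axes: x right, y up, looking along -z (the intrinsics and any distortion apply to the point x, -y, -z); pixel columns grow to the right and rows downward; lengths in m; the calibration is good to about 2 mm. A picture is of the moment at which its call begins: read the wrist's pose just before it. There is no depth.
- job.finish_job(): hands the job in, once; it reports no verdict.
The state is a dict: "time": time; "q": joint angles; "joint_vel": joint speeds; "joint_efforts": joint torques, N m; "ee_pos": TCP position; "ee_rot": TCP orientation; "contact_force": force on the tool from outside, world axes, zero at the start; "moment": the same for the moment, N m; "width": finger opening in m.
Only numpy, scipy, OpenCV 4.12 (cv2) and the standard library are available. Lean on these libraries where they do the work, as an engineer would, in place of code of your own. Each camera call takes 0.05 s, during which the arm holds its last target.

## Working session

There is one attempt and no reset: what is moved stays moved. The work goes in short steps, Python scripts to look and compute and a tool call to move; the robot and the scene stay as the last step left them, time stands still between calls to the robot, and variables do not carry over. Pictures are saved under pics/ and viewed, and the job is handed in when it is done.

Besides the shell and the picture viewer there is one more tool, called after "Emit:" as name([rows], argument=value, ...), one row to a line, values as JSON. apply_moves: Moves the arm, as the interface text tells. Its arguments: {"type":"object","properties":{"series":{"type":"array"},"squeeze":{"type":"number"}},"required":["series"]}

```bash
ls; mkdir -p pics
cat > h.py <<'E'
import numpy as np, cv2
from scipy.spatial.transform import Rotation as R
from station import telemetry, imaging, job
def grab(name,tag):
    s=telemetry.read_state(); d=imaging.get_image(name)
    cv2.imwrite(f'pics/{tag}.png',d['frame'][:,:,::-1])
    K=np.array(d['camera_matrix']);D=np.array(d['dist'])
    if 'mount' in d:
        M=np.array(d['mount']);T=np.eye(4);T[:3,:3]=R.from_quat(s['ee_rot']).as_matrix();T[:3,3]=s['ee_pos'];T=T@M
    else:
        T=np.eye(4);a=np.array(d['attitude']);T[:3,:3]=R.from_quat(a).as_matrix() if a.shape==(4,) else a;T[:3,3]=d['position']
    np.savez(f'pics/{tag}.npz',K=K,D=D,T=T)
    return d['frame'],K,D,T
def load(tag):
    z=np.load(f'pics/{tag}.npz');return cv2.imread(f'pics/{tag}.png')[:,:,::-1],z['K'],z['D'],z['T']
def rays(px,K,D,T):
    p=cv2.undistortPoints(np.array(px,float).reshape(-1,1,2),K,D).reshape(-1,2)
    v=np.c_[p[:,0],-p[:,1],-np.ones(len(p))]@T[:3,:3].T
    return T[:3,3],v
def onplane(px,z,cam):
    o,v=rays(px,*cam);return o+v*((z-o[2])/v[:,2])[:,None]
def tri(a,ca,b,cb):
    o1,v1=rays(a,*ca);o2,v2=rays(b,*cb);out=[]
    for x,y in zip(v1,v2):
        t=np.linalg.lstsq(np.c_[x,-y],o2-o1,rcond=None)[0]
        p,q=o1+x*t[0],o2+y*t[1];out.append(np.r_[(p+q)/2,np.linalg.norm(p-q)])
    return np.array(out)
def proj(P,K,D,T):
    p=(np.atleast_2d(P)-T[:3,3])@T[:3,:3]; p=p*[1,-1,-1]
    return cv2.projectPoints(p,np.zeros(3),np.zeros(3),K,D)[0].reshape(-1,2)
E
python3 - <<'E'
from h import *
s=telemetry.read_state();print(s)
for n in ['scene','side','wrist']:
    f,K,D,T=grab(n,n+'0');print(n,K.round(1).tolist(),D,T.round(3).tolist())
E
```

```text
pics
{'time': 0.0, 'q': array([-1.41610242e+00,  1.59099742e-01,  1.59824075e+00,  3.24413572e-05,
        1.38616064e+00, -2.10085345e-01]), 'joint_vel': array([-1.06241503e-03, -2.77249917e-04,  6.38294858e-05,  2.01971367e-03,
       -1.68942005e-03, -6.96720053e-04]), 'joint_efforts': array([-2.16740780e-03, -3.96007240e+01, -3.31426620e+01, -4.70028208e-04,
        8.39384476e-03,  3.13300302e-05]), 'ee_pos': array([ 0.20507688, -0.53689672,  0.40368382]), 'ee_rot': array([ 9.83413165e-01,  1.81377053e-01,  4.23608926e-05, -9.53428699e-04]), 'contact_force': array([ 0.96454373, -0.49313234, -0.1999024 ]), 'moment': array([-0.03237229,  0.01990996,  0.00778191]), 'width': 0.08542580222560531}
scene [[423.9, 0.0, 267.1], [0.0, 423.9, 186.2], [0.0, 0.0, 1.0]] [0.04250832 0.         0.         0.         0.        ] [[0.286, -0.519, 0.806, 1.175], [0.958, 0.133, -0.254, -0.195], [0.025, 0.845, 0.535, 0.507], [0.0, 0.0, 0.0, 1.0]]
side [[427.2, 0.0, 254.5], [0.0, 427.2, 190.4], [0.0, 0.0, 1.0]] [0.01564487 0.         0.         0.         0.        ] [[-0.982, 0.13, -0.135, 0.372], [-0.187, -0.655, 0.732, 0.736], [0.007, 0.744, 0.668, 0.673], [0.0, 0.0, 0.0, 1.0]]
wrist [[304.3, 0.0, 254.2], [0.0, 304.3, 197.2], [0.0, 0.0, 1.0]] [-0.06068205  0.          0.          0.          0.        ] [[0.358, 0.901, 0.244, 0.267], [-0.934, 0.346, 0.092, -0.515], [-0.001, -0.261, 0.965, 0.373], [0.0, 0.0, 0.0, 1.0]]
```

View pics/scene0.png

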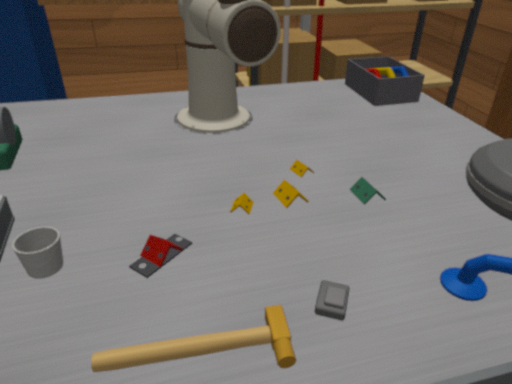

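View pics/side0.png

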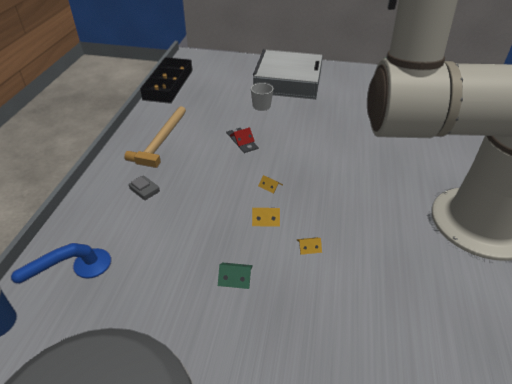

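View pics/wrist0.png

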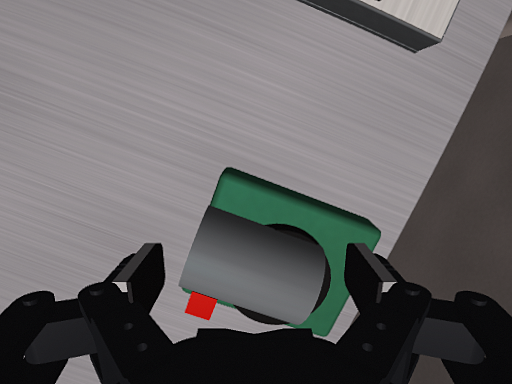

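The scene view shows yellow guards at (290,193) large, (301,168) small and (243,203) small. In the side view they are at (266,217) large, (311,246) and (269,184). The middle one looks like the target. The green guard is at scene (366,190), side (235,275), and the stub at scene (160,252), side (243,139). The wrist view shows only a clamp-like machine. I'll make close crops next.

Run:
```python
from h import *
f=load('scene0')[0];g=load('side0')[0]
def c(im,x,y,w,h,s): return cv2.resize(im[y:y+h,x:x+w],None,fx=s,fy=s,interpolation=cv2.INTER_CUBIC)
a=c(f,225,155,90,60,4);b=c(f,125,225,90,60,4);d=c(g,215,120,90,60,4);e=c(g,245,200,90,60,4)
cv2.imwrite('pics/crop0.png',np.vstack([np.hstack([a,b]),np.hstack([e,d])])[:,:,::-1])
for tag in ['scene0','side0']:
    im=load(tag)[0];hsv=cv2.cvtColor(np.ascontiguousarray(im),cv2.COLOR_RGB2HSV)
    for nm,lo,hi in [('y',(15,130,90),(32,255,255)),('r',(0,150,60),(6,255,255)),('g',(65,80,40),(90,255,255))]:
        m=cv2.inRange(hsv,lo,hi);cs=cv2.findContours(m,cv2.RETR_EXTERNAL,cv2.CHAIN_APPROX_NONE)[0]
        for k in cs:
            if 60<cv2.contourArea(k)<1200: print(tag,nm,cv2.contourArea(k),cv2.boundingRect(k),cv2.approxPolyDP(k,2,True).reshape(-1,2).tolist())
```

```text
scene0 y 66.0 (96, 361, 30, 9) [[125, 362], [123, 365], [119, 361], [118, 366], [114, 362], [116, 361], [109, 366], [102, 362], [101, 367], [96, 365], [105, 369], [125, 365]]
scene0 y 162.5 (127, 348, 73, 18) [[199, 348], [192, 352], [191, 348], [186, 348], [183, 352], [177, 349], [173, 354], [163, 354], [165, 359], [160, 358], [161, 355], [157, 358], [150, 356], [148, 360], [148, 356], [138, 360], [135, 357], [135, 360], [128, 360], [127, 365], [138, 363], [142, 359], [145, 362], [150, 361], [150, 358], [154, 358], [153, 361], [159, 360], [159, 357], [165, 359], [167, 355], [171, 358], [189, 351], [194, 354]]
scene0 y 71.5 (199, 344, 27, 10) [[225, 345], [212, 345], [209, 350], [208, 346], [202, 347], [199, 353], [225, 348]]
scene0 y 1093.5 (239, 305, 56, 62) [[266, 307], [270, 335], [262, 342], [260, 340], [263, 336], [260, 339], [251, 339], [248, 344], [245, 342], [247, 340], [242, 340], [239, 345], [254, 343], [250, 341], [254, 338], [256, 342], [269, 340], [278, 363], [281, 366], [288, 366], [293, 363], [294, 357], [281, 307]]
scene0 y 216.0 (231, 193, 22, 20) [[252, 201], [244,
[... 4526 characters left out ...]
90], [365, 202], [376, 191]]
scene0 g 384.5 (0, 125, 21, 44) [[15, 125], [15, 144], [0, 143], [0, 168], [9, 167], [20, 142]]
side0 y 283.5 (298, 238, 24, 16) [[298, 239], [301, 253], [321, 251], [320, 238]]
side0 y 458.5 (252, 208, 28, 18) [[252, 209], [252, 225], [279, 225], [279, 208]]
side0 y 170.5 (259, 176, 20, 17) [[263, 176], [259, 185], [273, 192], [278, 183]]
side0 y 202.5 (125, 151, 35, 16) [[125, 157], [132, 159], [139, 157], [154, 160], [156, 166], [159, 161], [158, 155], [127, 151]]
side0 r 192.0 (233, 128, 21, 18) [[249, 128], [233, 133], [238, 145], [253, 140], [247, 136], [251, 134]]
side0 g 635.5 (218, 263, 34, 25) [[220, 265], [219, 285], [248, 287], [251, 266], [223, 263]]
```

View pics/crop0.png

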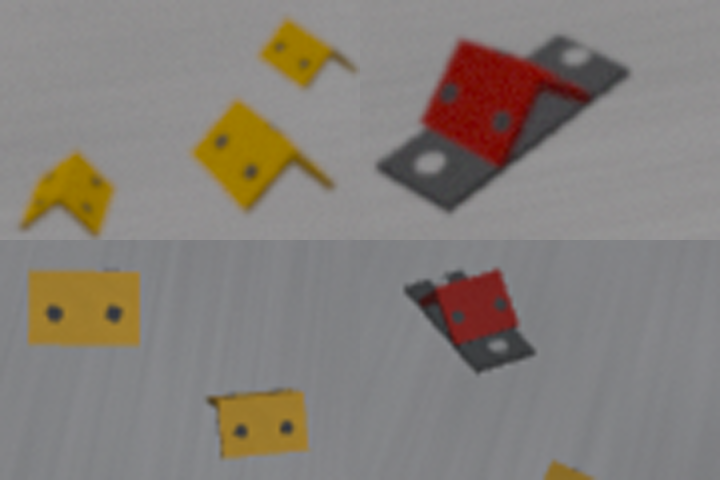

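The crops confirm that scene (290,193) is the largest yellow guard. Now I'll triangulate the ridges, taking the small ones too as a size check.

Run:
```python
from h import *
ca=load('scene0')[1:];cb=load('side0')[1:]
for n,a,b in [('Y',[(284.3,180),(299,193.7)],[(280,207.8),(252,207.5)]),
 ('stub',[(150.5,234.5),(171.2,242.5)],[(249.5,127.5),(233.7,132.5)]),
 ('small far',[(296.5,160),(308,167.5)],[(320.5,237.5),(298.5,239.5)]),
 ('green',[(361,178),(377,191)],[(251,265.5),(220,263.5)])]:
    r=tri(a,ca,b,cb);d=r[1]-r[0];m=(r[0]+r[1])/2
    print(n,r.round(4).tolist(),'mid',m[:3].round(4),'L',np.linalg.norm(d[:3]).round(4),'yaw',np.degrees(np.arctan2(d[1],d[0])).round(1))
s=telemetry.read_state();A=R.from_quat(s['ee_rot']).as_matrix();print(A.round(3))
```

```text
Y [[0.438, 0.075, 0.0293, 0.0016], [0.4975, 0.0867, 0.03, 0.002]] mid [0.4678 0.0809 0.0296] L 0.0606 yaw 11.1
stub [[0.5616, -0.2124, 0.0334, 0.0011], [0.5967, -0.1795, 0.0355, 0.0033]] mid [ 0.5791 -0.196   0.0345] L 0.0482 yaw 43.1
small far [[0.3457, 0.137, 0.0213, 0.0022], [0.3885, 0.1504, 0.0218, 0.0002]] mid [0.3671 0.1437 0.0216] L 0.0449 yaw 17.4
green [[0.4702, 0.241, 0.0292, 0.004], [0.5283, 0.2481, 0.0302, 0.0034]] mid [0.4993 0.2446 0.0297] L 0.0585 yaw 6.9
[[ 0.934  0.357 -0.   ]
 [ 0.357 -0.934  0.001]
 [ 0.    -0.001 -1.   ]]
```

Emit:
apply_moves([
  [23.5,55.2,0,0,0,10,85],
  [47,110.4,0,0,0,20,85],
  [70.5,165.6,0,0,0,30,85],
  [94,220.8,0,0,0,40,85],
  [117.5,276,0,0,0,50,85],
  [141,331.2,0,0,0,60,85],
  [164.5,386.4,0,0,0,70,85],
  [188,441.6,0,0,0,80,85],
])

```text
time: 1.15
ee_pos: [0.3933, -0.0936, 0.4047]
ee_rot: [0.635, 0.773, 0.0, 0.0]
contact_force: [0.4, -0.4, -0.1]
width: 0.0849
```

Emit:
apply_moves([
  [20,46,-20,0,0,0,85],
  [40,93,-40,0,0,0,85],
  [60,140,-70,0,0,0,85],
  [75,176,-100,0,0,0,85],
  [75,176,-115,0,0,0,85],
  [75,176,-115,0,0,0,85],
  [75,176,-115,0,0,0,85],
  [75,176,-115,0,0,0,85],
])

```text
time: 2.15
ee_pos: [0.4685, 0.0796, 0.291]
ee_rot: [0.637, 0.771, 0.001, 0.001]
contact_force: [0.2, -0.1, -0.7]
width: 0.085
```

Run:
```python
from h import *
s=telemetry.read_state();print(s['time'],s['ee_pos'],s['ee_rot'])
f,K,D,T=grab('wrist','w1')
print(proj([[.4678,.0809,.0296],[.438,.075,.0296],[.4975,.0867,.0296]],K,D,T),T[:3,3])
```

```text
2.15 [0.46851675 0.07963336 0.29095347] [6.37306134e-01 7.70609776e-01 6.57892975e-04 1.01575704e-03]
[[253.1606993  197.97331221]
 [214.49852699 198.21105365]
 [291.66453286 197.83150016]] [0.45601013 0.14311605 0.25996822]
```

View pics/w1.png

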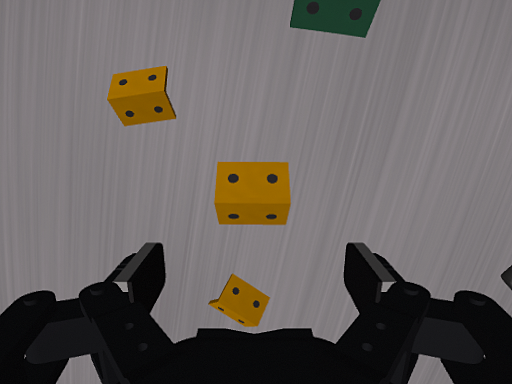

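The yellow guard fills (215–290, 162–224), and its ridge line is near row 204. The decoys are at (140,96) and (240,300), both clearly smaller. I'll refine the pose with this view.

Run:
```python
from h import *
f,K,D,T=load('w1')
g=f[150:235,195:310].astype(int)
print(g[:,235-195,0].tolist());print(g[:,253-195,0].tolist());print(g[:,283-195,0].tolist())
hsv=cv2.cvtColor(np.ascontiguousarray(f),cv2.COLOR_RGB2HSV);m=cv2.inRange(hsv,(15,130,90),(32,255,255))
for y in (165,185,195,203,206,215,222):
    x=np.where(m[y,195:310])[0]+195;print(y,x.min(),x.max())
```

```text
[131, 130, 129, 130, 129, 130, 130, 129, 130, 130, 129, 138, 162, 159, 158, 157, 157, 159, 159, 158, 159, 159, 163, 146, 66, 30, 37, 39, 40, 38, 33, 32, 103, 173, 162, 160, 159, 158, 158, 157, 156, 156, 155, 154, 154, 154, 154, 156, 158, 159, 159, 159, 156, 144, 135, 136, 138, 138, 138, 137, 137, 138, 143, 126, 48, 28, 31, 24, 68, 132, 140, 136, 137, 137, 137, 134, 134, 134, 134, 133, 130, 131, 131, 129, 129]
[134, 134, 133, 132, 134, 133, 133, 132, 131, 131, 130, 135, 153, 157, 156, 157, 157, 158, 158, 157, 158, 159, 157, 158, 157, 156, 156, 156, 156, 154, 154, 154, 154, 155, 155, 155, 155, 154, 154, 154, 156, 155, 155, 156, 156, 158, 160, 158, 154, 154, 154, 156, 153, 143, 138, 138, 138, 137, 139, 138, 138, 137, 136, 136, 134, 134, 134, 135, 135, 136, 137, 137, 137, 139, 138, 136, 136, 135, 135, 134, 134, 134, 134, 132, 133]
[135, 135, 137, 135, 136, 136, 135, 135, 135, 134, 133, 136, 147, 154, 154, 155, 154, 155, 156, 157, 157, 158, 158, 157, 158, 159, 158, 159, 158, 159, 158, 158, 158, 157, 157, 158, 156, 157, 156, 156, 156, 156, 156, 156, 156, 157, 157, 155, 154, 153, 153, 153, 154, 145, 135, 136, 137, 137, 137, 137, 137, 138, 139, 139, 138, 137, 137, 137, 137, 137, 137, 137, 136, 136, 136, 135, 134, 132, 131, 130, 128, 128, 127, 127, 128]
165 217 287
185 216 289
195 215 289
203 214 290
206 215 289
215 217 287
222 219 285
```

Run:
```python
from h import *
f,*c=load('w1');sc=load('scene0')[1:];sd=load('side0')[1:]
px=[(214,203.2),(290.5,203.2)]
r=onplane(px,.0315,c);d=r[1]-r[0];print(r.round(4),r.mean(0).round(4),np.linalg.norm(d),np.degrees(np.arctan2(d[1],d[0])))
e=onplane([(252.5,161.3),(252.5,223.5)],0.001,c);print('leg edges',e.round(4),e.mean(0).round(4))
o=r.mean(0)
for n,pa,q in [('scene',[(284.3,180),(299,193.7)],sc),('side',[(280,207.8),(252,207.5)],sd)]:
    t=tri(px,c,pa,q);print(n,t.round(4).tolist(),t.mean(0).round(4)); print(onplane(pa,.0315,q).mean(0).round(4))
```

```text
[[0.4384 0.0715 0.0315]
 [0.4972 0.0827 0.0315]] [0.4678 0.0771 0.0315] 0.05989687151582436 10.830185741208831
leg edges [[0.4626 0.105  0.001 ]
 [0.4732 0.0496 0.001 ]] [0.4679 0.0773 0.001 ]
scene [[0.4394, 0.0731, 0.0307, 0.0041], [0.4984, 0.0847, 0.0308, 0.0048]] [0.4689 0.0789 0.0308 0.0044]
[0.4718 0.0801 0.0315]
side [[0.438, 0.0694, 0.0248, 0.0002], [0.4981, 0.0812, 0.0256, 0.0004]] [4.68e-01 7.53e-02 2.52e-02 3.00e-04]
[0.467  0.0818 0.0315]
```

Emit:
apply_moves([
  [-1,-2.5,-35,0,0,0,85],
  [-1,-2.5,-70,0,0,0,85],
  [-1,-2.5,-95,0,0,0,85],
  [-1,-2.5,-110,0,0,0,85],
  [-1,-2.5,-115,0,0,0,85],
  [-1,-2.5,-115,0,0,0,50],
  [-1,-2.5,-115,0,0,0,50],
  [-1,-2.5,-115,0,0,0,50],
], squeeze=60)

```text
time: 3.2
ee_pos: [0.468, 0.0779, 0.176]
ee_rot: [0.637, 0.771, 0.001, 0.001]
contact_force: [0.7, -0.0, 5.1]
width: 0.0584
```

Run:
```python
from h import *
s=telemetry.read_state();print(s)
a=grab('wrist','w2')[0];b=grab('side','s2')[0]
cv2.imwrite('pics/v2.png',np.hstack([cv2.resize(a,(400,300)),cv2.resize(b[150:270,190:350],(400,300))])[:,:,::-1])
```

```text
{'time': 3.2, 'q': array([-9.05428921e-02,  2.28159918e-01,  2.02856275e+00,  5.99358200e-05,
        8.82035549e-01, -2.80938041e-01]), 'joint_vel': array([ 0.00180172, -0.00060271, -0.00180741,  0.0005394 , -0.00248731,
        0.00101583]), 'joint_efforts': array([-1.81571874e-01, -3.14010108e+01, -2.27871877e+01, -4.30711114e-02,
       -1.26918317e-01,  1.37633627e-02]), 'ee_pos': array([0.46799589, 0.07790941, 0.17602281]), 'ee_rot': array([0.6367059 , 0.77110544, 0.00081894, 0.00115688]), 'contact_force': array([ 0.73068184, -0.01957779,  5.05644309]), 'moment': array([ 0.03613238,  0.08358895, -0.01413892]), 'width': 0.05838749793847393}
```

View pics/v2.png

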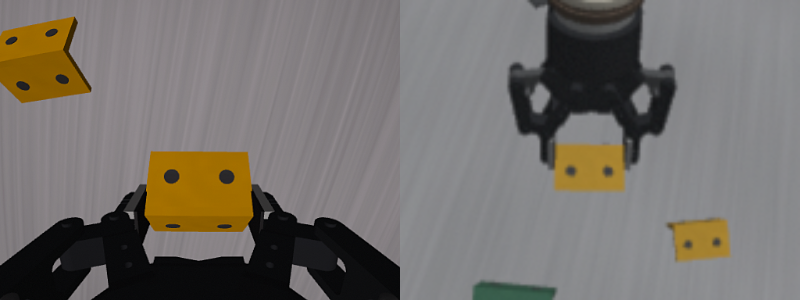

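The guard is gripped squarely, with the pads on its flat ends at (145..250, 150..230) in the left panel. I'll lift it and carry it to a place beside the stub where the wrist camera can see the stub.

Emit:
apply_moves([
  [0,0,10,0,0,0,50],
  [0,0,50,0,0,0,50],
  [0,0,100,0,0,0,50],
  [20,-40,130,0,0,6,50],
  [45,-90,130,0,0,13,50],
  [70,-140,130,0,0,20,50],
  [95,-190,130,0,0,26,50],
  [120,-240,130,0,0,32,50],
])

```text
time: 4.3
ee_pos: [0.5873, -0.1636, 0.3047]
ee_rot: [0.398, 0.917, 0.0, -0.0]
contact_force: [1.2, 0.2, -2.2]
width: 0.0589
```

Emit:
apply_moves([
  [25,-50,0,0,0,0,50],
  [45,-92,0,0,0,0,50],
  [45,-92,0,0,0,0,50],
  [45,-92,0,0,0,0,50],
  [45,-92,0,0,0,0,50],
  [45,-92,0,0,0,0,50],
  [45,-92,0,0,0,0,50],
  [45,-92,0,0,0,0,50],
])

```text
time: 5.3
ee_pos: [0.6321, -0.2538, 0.3048]
ee_rot: [0.399, 0.917, -0.0, 0.0]
contact_force: [-0.1, -0.2, -2.1]
width: 0.0586
```

Run:
```python
from h import *
s=telemetry.read_state();print(s['time'],s['ee_pos'],s['ee_rot'],s['width'],s['contact_force'])
f,K,D,T=grab('wrist','w3')
print(proj([[.5791,-.196,.0345],[.5616,-.2124,.0345],[.5967,-.1795,.0345]],K,D,T))
```

```text
5.3 [ 0.6321033  -0.25381283  0.30482886] [ 3.99403471e-01  9.16775253e-01 -2.34811563e-05  5.30179619e-05] 0.058618090940772666 [-0.05116605 -0.20511458 -2.11677263]
[[256.31149092  96.78517774]
 [224.46627392  96.93809708]
 [288.33799803  96.76251797]]
```

View pics/w3.png

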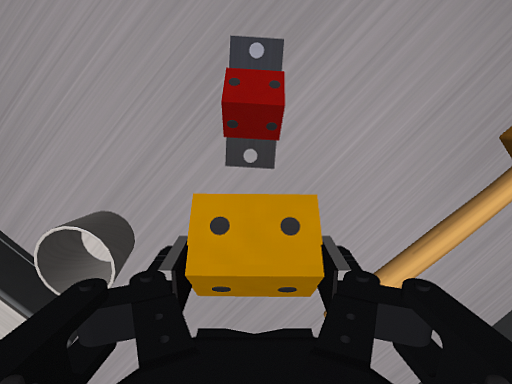

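The stub is at (222–285, 68–139) with its ridge near row 103, slightly rotated. The held guard's ridge is near row 275. Now I'll measure both ridges in this view.

```bash
cat > ridge.py <<'E'
from h import *
def ridge(f,kind,x0,x1,y0,y1,rg):
    hsv=cv2.cvtColor(np.ascontiguousarray(f),cv2.COLOR_RGB2HSV)
    m=cv2.inRange(hsv,(15,130,60),(32,255,255)) if kind=='y' else cv2.inRange(hsv,(0,150,50),(6,255,255))|cv2.inRange(hsv,(174,150,50),(180,255,255))
    v=cv2.GaussianBlur(f[:,:,0].astype(np.float32),(5,1),0)
    P=[]
    for x in range(x0,x1+1):
        g=v[rg[0]+1:rg[1]+1,x]-v[rg[0]-1:rg[1]-1,x]; w=np.clip(-g-4,0,None)
        if w.sum()>8:
            k=np.argmax(w);sl=slice(max(0,k-2),k+3);P.append((x,rg[0]+(np.arange(len(g))[sl]*w[sl]).sum()/w[sl].sum()))
    P=np.array(P)
    for _ in range(4):
        a=np.polyfit(P[:,0],P[:,1],1);r=abs(P[:,1]-np.polyval(a,P[:,0]));P=P[r<max(1,2*np.median(r))]
    # ends: mask extents near ridge
    e=[]
    for dy in range(-1,2):
        for_=[]
        xs=[x for x in range(x0-25,x1+26) if m[int(round(np.polyval(a,x)+dy)),x]]
        e.append((min(xs)-.0,max(xs)+.0))
    e=np.array(e);l=np.median(e[:,0])-.5+.0;r=np.median(e[:,1])+.5
    return np.array([(l,np.polyval(a,l)),(r,np.polyval(a,r))]),len(P),e.tolist()
E
python3 - <<'E'
from ridge import *
f,*c=load('w3')
for k,a in [('r',(230,278,68,139,(97,112))),('y',(200,312,190,300,(266,284)))]:
    print(k,ridge(f,k,*a))
print(f[95:115:1,250,0],f[266:286,256,0])
hsv=cv2.cvtColor(np.ascontiguousarray(f),cv2.COLOR_RGB2HSV)
m=cv2.inRange(hsv,(0,150,50),(6,255,255))|cv2.inRange(hsv,(174,150,50),(180,255,255));m[:40]=0
k=max(cv2.findContours(m,0,1)[0],key=cv2.contourArea);print(cv2.approxPolyDP(k,2,True).reshape(-1,2).tolist())
s=cv2.resize(f[20:180,190:320],None,fx=4,fy=4,interpolation=cv2.INTER_CUBIC)[:600];cv2.imwrite('pics/c3.png',s[:,:,::-1])
E
```

```text
r (array([[221.5       , 101.11771669],
       [284.5       , 105.15995714]]), 49, [[222.0, 284.0], [222.0, 284.0], [222.0, 283.0]])
y (array([[184.5       , 275.38425454],
       [324.5       , 276.19954208]]), 113, [[185.0, 324.0], [185.0, 324.0], [185.0, 323.0]])
[132 132 132 132 132 133 133 137 113  99  99 100 100 100 102 102 101  99
  99 100] [181 181 181 181 181 181 181 181 182 186 154 137 140 139 139 140 139 139
 139 138]
[[226, 68], [222, 94], [224, 136], [278, 139], [284, 105], [283, 71]]
```

View pics/c3.png

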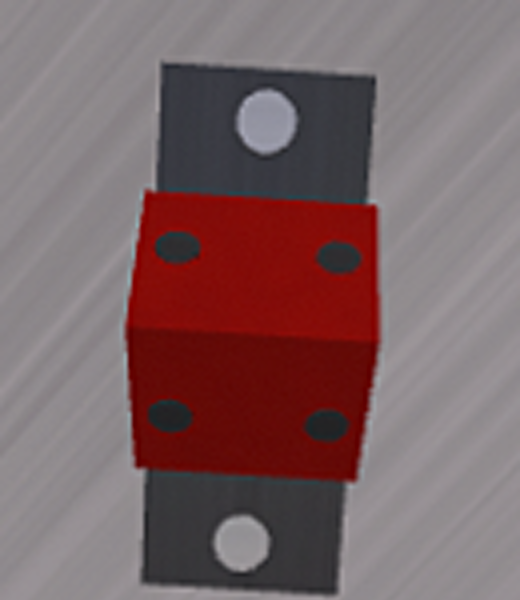

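Run:
```python
from ridge import *
f,*c=load('w3')
rr=ridge(f,'r',230,278,68,139,(97,112))[0];yy=ridge(f,'y',200,312,190,300,(266,284))[0]
sc=load('scene0')[1:];sd=load('side0')[1:]
for zs in (.0345,.036):
    r=onplane(rr,zs,c);d=r[1]-r[0];print('stub',r.mean(0).round(4),np.linalg.norm(d).round(4),np.degrees(np.arctan2(d[1],d[0])).round(2))
for zg in (.159,.161,.163):
    r=onplane(yy,zg,c);d=r[1]-r[0];print('guard',r.mean(0).round(4),np.linalg.norm(d).round(4),np.degrees(np.arctan2(d[1],d[0])).round(2))
# image left end <-> which end
r=onplane(rr,.036,c);print(r)
print(tri(rr,c,[(150.5,234.5),(171.2,242.5)],sc).round(4)); print(tri(rr,c,[(249.5,127.5),(233.7,132.5)],sd).round(4))
```

```text
stub [ 0.5804 -0.201   0.0345] 0.0478 39.42
stub [ 0.5805 -0.2011  0.036 ] 0.0475 39.42
guard [ 0.6319 -0.2548  0.159 ] 0.0594 42.59
guard [ 0.6311 -0.254   0.161 ] 0.0583 42.59
guard [ 0.6303 -0.2532  0.163 ] 0.0573 42.59
[[ 0.56213416 -0.21613438  0.036     ]
 [ 0.59879134 -0.18600263  0.036     ]]
[[ 0.562  -0.2144  0.0343  0.0035]
 [ 0.5986 -0.1834  0.0384  0.0057]]
[[ 5.621e-01 -2.162e-01  3.040e-02  1.100e-03]
 [ 5.992e-01 -1.854e-01  2.970e-02  2.000e-04]]
```

Emit:
apply_moves([
  [-8,8,-30,0,0,-3.2,50],
  [-15,16,-60,0,0,-3.2,50],
  [-15,16,-60,0,0,-3.2,50],
  [-15,16,-60,0,0,-3.2,50],
  [-15,16,-60,0,0,-3.2,50],
  [-15,16,-60,0,0,-3.2,50],
  [-15,16,-60,0,0,-3.2,50],
  [-15,16,-60,0,0,-3.2,50],
])

```text
time: 6.35
ee_pos: [0.6171, -0.2381, 0.2448]
ee_rot: [0.425, 0.905, -0.0, 0.0]
contact_force: [0.5, -0.0, -1.9]
width: 0.0585
```

Run:
```python
from h import *
s=telemetry.read_state();print(s['time'],s['ee_pos'],s['ee_rot'],s['width'],s['contact_force'])
f,K,D,T=grab('wrist','w4')
print(proj([[.5805,-.2011,.036]],K,D,T))
```

```text
6.35 [ 0.61713482 -0.23810238  0.24483672] [ 4.24960701e-01  9.05211797e-01 -2.28798784e-05  6.71197895e-05] 0.0585255557561629 [ 0.51817408 -0.04571762 -1.8887681 ]
[[247.98758844 138.44587461]]
```

View pics/w4.png

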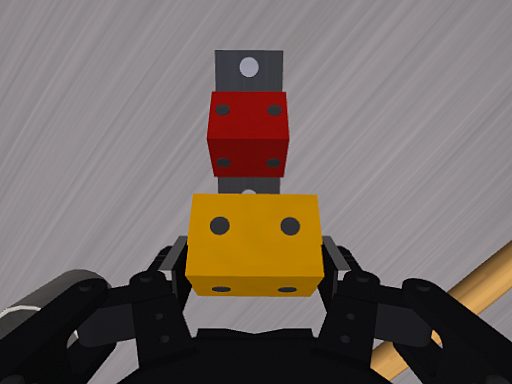

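The stub's ridge runs from (207,139) to (289,139), now parallel to the guard's ridge at row 276. I'll combine this view with the previous one for height and offset.

Run:
```python
from ridge import *
f,*c=load('w4');g,*c3=load('w3')
rr=ridge(f,'r',215,281,68,139,(131,147))[0];yy=ridge(f,'y',200,312,190,300,(266,284))[0]
r3=ridge(g,'r',230,278,68,139,(97,112))[0]
print(rr,yy);print(tri(rr,c,r3,c3).round(4))
for zs in (.0345,.036):
    r=onplane(rr,zs,c);d=r[1]-r[0];R0=r.mean(0);print('stub',R0.round(4),np.linalg.norm(d).round(4),np.degrees(np.arctan2(d[1],d[0])).round(2))
for zg in (.098,.101):
    r=onplane(yy,zg,c);d=r[1]-r[0];print('guard',r.mean(0).round(4),np.linalg.norm(d).round(4),np.degrees(np.arctan2(d[1],d[0])).round(2),'move',((R0-r.mean(0))*1000).round(1))
```

```text
[[206.5        138.25966399]
 [288.5        138.5831934 ]] [[184.5        275.36727282]
 [324.5        276.20300863]]
[[ 5.621e-01 -2.161e-01  3.700e-02  2.000e-04]
 [ 5.987e-01 -1.861e-01  3.520e-02  3.000e-04]]
stub [ 0.5803 -0.2014  0.0345] 0.0477 39.51
stub [ 0.5802 -0.2012  0.036 ] 0.0473 39.51
guard [ 0.6173 -0.2395  0.098 ] 0.0599 39.37 move [-37.1  38.3 -62. ]
guard [ 0.6162 -0.2382  0.101 ] 0.0583 39.37 move [-36.  37. -65.]
```

Emit:
apply_moves([
  [-18,18.5,0,0,0,0,50],
  [-36.5,37.5,0,0,0,0,50],
  [-36.5,37.5,0,0,0,0,50],
  [-36.5,37.5,-12,0,0,0,50],
  [-36.5,37.5,-25,0,0,0,50],
  [-36.5,37.5,-37,0,0,0,50],
  [-36.5,37.5,-46,0,0,0,50],
  [-36.5,37.5,-50,0,0,0,50],
])

```text
time: 7.4
ee_pos: [0.5804, -0.2005, 0.1936]
ee_rot: [0.425, 0.905, 0.0, -0.001]
contact_force: [-0.1, -0.4, -1.8]
width: 0.0585
```

Run:
```python
from h import *
s=telemetry.read_state();print(s['time'],s['ee_pos'],s['ee_rot'],s['width'],s['contact_force'])
a=grab('scene','sc5')[0];b=grab('side','sd5')[0]
cv2.imwrite('pics/v5.png',np.hstack([cv2.resize(a[190:290,90:220],(400,308),interpolation=2),cv2.resize(b[80:180,175:305],(400,308),interpolation=2)])[:,:,::-1])
```

```text
7.4 [ 0.58039058 -0.20051587  0.19359287] [ 4.25028523e-01  9.05179674e-01  5.98895868e-05 -7.13205035e-04] 0.05850606600569333 [-0.1141882  -0.37785634 -1.76868016]
```

View pics/v5.png

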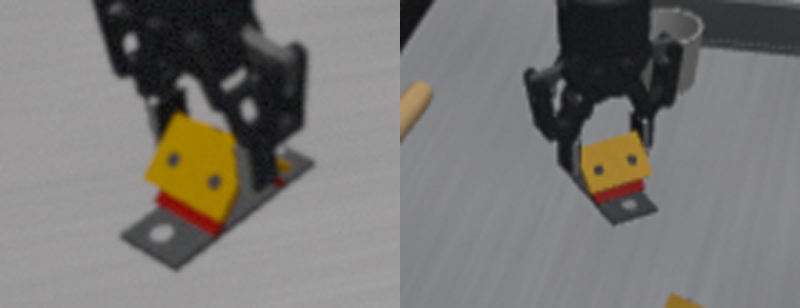

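The guard straddles the stub, with red showing below both legs, and there is no contact yet. I'll lower the last few millimetres.

Emit:
apply_moves([
  [0,0,-1.5,0,0,0,50],
  [0,0,-3,0,0,0,50],
  [0,0,-4,0,0,0,50],
  [0,0,-5,0,0,0,50],
  [0,0,-6,0,0,0,50],
  [0,0,-6,0,0,0,50],
  [0,0,-6,0,0,0,50],
  [0,0,-6,0,0,0,50],
])

```text
time: 8.5
ee_pos: [0.5806, -0.2006, 0.1887]
ee_rot: [0.425, 0.905, -0.0, 0.0]
contact_force: [-0.4, -0.4, -2.2]
width: 0.0583
```

Emit:
apply_moves([
  [0,0,-0.5,0,0,0,50],
  [0,0,-1,0,0,0,50],
  [0,0,-1.5,0,0,0,50],
  [0,0,-1.8,0,0,0,50],
  [0,0,-1.8,0,0,0,50],
  [0,0,-1.8,0,0,0,50],
  [0,0,-1.8,0,0,0,50],
  [0,0,-1.8,0,0,0,50],
])

```text
time: 9.5
ee_pos: [0.5808, -0.2007, 0.1874]
ee_rot: [0.425, 0.905, -0.0, 0.0]
contact_force: [-1.4, -0.4, 4.6]
width: 0.0582
```

Contact is starting: the vertical force went from -2.2 to +4.6 N at a TCP height of 0.1874, close to the predicted 0.187. I'll release, then back off straight up.

Emit:
apply_moves([
  [0,0,0,0,0,0,64],
  [0,0,0,0,0,0,72],
  [0,0,0,0,0,0,80],
  [0,0,0,0,0,0,85],
  [0,0,0,0,0,0,85],
  [0,0,10,0,0,0,85],
  [0,0,30,0,0,0,85],
  [0,0,60,0,0,0,85],
])

```text
time: 10.5
ee_pos: [0.5805, -0.2005, 0.2483]
ee_rot: [0.425, 0.905, 0.0, -0.0]
contact_force: [0.4, -0.5, 0.1]
width: 0.0851
```

Emit:
apply_moves([
  [10,-10,20,0,0,0,85],
  [36.5,-37.5,50,0,0,0,85],
  [36.5,-37.5,50,0,0,0,85],
  [36.5,-37.5,50,0,0,0,85],
  [36.5,-37.5,50,0,0,0,85],
  [36.5,-37.5,50,0,0,0,85],
  [36.5,-37.5,50,0,0,0,85],
  [36.5,-37.5,50,0,0,0,85],
])

```text
time: 11.5
ee_pos: [0.617, -0.2379, 0.2968]
ee_rot: [0.425, 0.905, 0.0, -0.0]
contact_force: [0.3, -0.1, 0.4]
width: 0.0849
```

Run:
```python
from h import *
s=telemetry.read_state();print(s['time'],s['ee_pos'],s['width'],s['contact_force'])
a=grab('scene','sc6')[0];b=grab('side','sd6')[0];w=grab('wrist','w6')[0]
cv2.imwrite('pics/v6.png',np.vstack([np.hstack([cv2.resize(a[210:280,115:206],(400,308),interpolation=2),cv2.resize(b[100:170,195:286],(400,308),interpolation=2)]),np.hstack([cv2.resize(w,(400,280)),cv2.resize(b,(400,280))])])[:,:,::-1])
```

```text
11.5 [ 0.61704782 -0.2379406   0.29675303] 0.08490333644958405 [ 0.25837559 -0.06940736  0.401003  ]
```

View pics/v6.png

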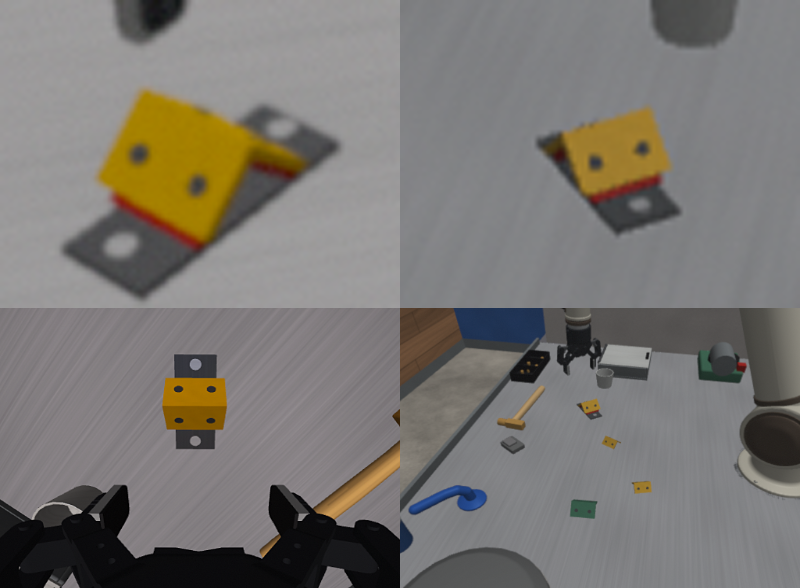

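View pics/w6.png

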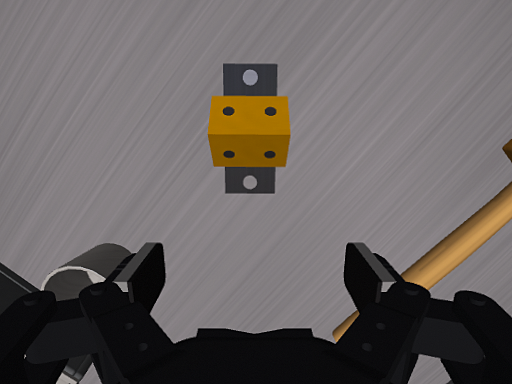

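The guard sits on the stub, ridge along ridge and symmetric over the plate, with an even strip of red below both legs. Next is a numerical check of position, height and the green guard.

Run:
```python
from ridge import *
f,*c=load('w6')
y,n,e=ridge(f,'y',215,283,90,170,(127,143));print(y,n)
r=onplane(y,.043,c);d=r[1]-r[0];u=d/np.linalg.norm(d);D=r.mean(0)-[.5803,-.2012,.043]
print(r.mean(0).round(4),np.linalg.norm(d).round(4),'yaw',np.degrees(np.arctan2(d[1],d[0])).round(2),'(stub 39.5) along',(D@u*1e3).round(1),'across',(D@[-u[1],u[0],0]*1e3).round(1))
# height: scene/side ridge triangulation, before(stub) and now, same way
for t in ('sc6','sd6'):
    im,*q=load(t);hsv=cv2.cvtColor(np.ascontiguousarray(im),cv2.COLOR_RGB2HSV);m=cv2.inRange(hsv,(15,130,60),(32,255,255))
    for k in cv2.findContours(m,0,1)[0]:
        x,yy,w,h=cv2.boundingRect(k)
        if cv2.contourArea(k)>100 and ((t=='sc6' and 130<x<180 and 220<yy<260) or (t=='sd6' and 220<x<250 and 115<yy<140)):print(t,cv2.approxPolyDP(k,1.5,True).reshape(-1,2).tolist())
    p=proj(r,*q);print('predicted ridge px at z=.043',p.round(1).tolist(), 'at .049',proj(r+[0,0,.006],*q).round(1).tolist())
a=load('side0')[0];b=load('sd6')[0]
for im in (a,b):
    m=cv2.inRange(cv2.cvtColor(np.ascontiguousarray(im),cv2.COLOR_RGB2HSV),(65,80,40),(90,255,255))[255:295,210:260];print('green',np.argwhere(m).mean(0),m.sum()//255)
```

```text
[[207.5        133.76093809]
 [289.5        134.29977529]] 69
[ 0.5801 -0.2014  0.043 ] 0.0591 yaw 39.36 (stub 39.5) along -0.3 across -0.0
sc6 [[137, 250], [154, 261], [163, 264], [172, 246], [184, 247], [169, 238], [147, 231]]
predicted ridge px at z=.043 [[145.3, 229.6], [169.9, 242.4]] at .049 [[144.8, 226.9], [169.6, 239.6]]
sd6 [[255, 138], [251, 125], [232, 130], [228, 133], [234, 136], [237, 144]]
predicted ridge px at z=.043 [[251.8, 122.9], [232.0, 128.7]] at .049 [[251.8, 121.0], [231.9, 126.8]]
green [20.13333333 24.03100775] 645
green [20.09813084 24.00311526] 642
```

```bash
python3 -c "
from station import job
print(job.finish_job())"
```

```text
the job is handed in; nothing more can be done
None
```

The yellow guard is nested on the red stub and released, and the job was handed in at about 12 s of the 32 s allowed. `finish_job` gives no verdict, so this rests on my own checks. I chose the largest of the three yellow guards, pinched it end to end, lowered it until the wrist force showed contact, then let go and backed off.

- **Position:** in the last wrist view the guard is about 0.3 mm off centre along the ridge and 0 mm across. Its yaw is 39.4° against 39.5° for the stub.
- **Height:** contact came with the tool about 0.4 mm above the height I had predicted for fully home. In the scene and side views the ridge appears 1–2 pixels lower than predicted for fully home. That is within the calibration error, and it does not point to the guard sitting high.
- **Green guard:** it did not move; in the side view its centre shifted by less than 0.1 pixel.
- **Robot:** it is clear of everything, with the gripper open and contact force near zero.
- **Disagreements:** the scene and side cameras differed from the wrist camera by 2–5 mm in position, up to 6 mm in height and about 4° in stub yaw. I placed the guard by the wrist measurements.

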